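# Close up the snack drawer

### The arm

A 6-joint arm with a two-finger parallel gripper is mounted at the origin on the work surface. World frame = base frame: x ahead of the robot, y to its left, z up, the work surface at z = 0. Lengths are in mm, angles in rad, forces in N, time in s.
With the tool pointing down it reaches from about 350 to 775 mm from the base axis. Payload 7.3 kg.
Tool frame: the origin (TCP) lies midway between the tips of the shut fingers; the grasp point (between the pads) lies 19 mm behind it; z points along the fingers, y is the line along which they close (so a half turn about z gives the same grasp; the last joint's range is limited). The gripper opens to 92 mm and grips with 3 to 60 N. Pads are 19 mm wide; open, the fingers measure 130 mm over their backs; the gripper's body (75 mm by 190 mm) begins 47 mm behind the grasp point.
Start: joints at [-1.43, 0.342, 1.524, -0, 1.275, -0.146], TCP at [148.536, -503.569, 226.741] pointing down, gripper open.
Joint ranges: [-2.53, 2.53], [-0.77, 2.02], [0.04, 2.7], [-1, 4.14], [0.28, 2.66], [-3.11, 3.11]. Speed limits (rad/s): [2.57, 2.57, 3.14, 3.14, 3.14, 3.14].

### API

Orientations are given as [roll, pitch, yaw] about the fixed x, y, z axes, in that order (R = Rz(yaw) Ry(pitch) Rx(roll)).
In Python, from plant import bot gives the robot as it stands.
- The arm moves only by the tool jog_arm, never from a script. Its arguments are lists of equal length, an entry for each row: "dp": the shift along the tool's x, y, z in m, a list of three; "twist": the turn about the tool's z in degrees. A call has 1 to 10 rows; each row shifts and turns the commanded pose from where the row before left it, along the tool's axes as they then stand; what a row does not reach is not made up. A row lasts 1/8 s, in which the tool goes at most 62.5 mm and 10.7 degrees, less where a joint would pass 70% of its speed; a pose out of reach is approached as far as the arm can. A call is refused whole if a number of a shift passes 0.0625 or a number of a turn 10.7, either way. A call with a gripper value outside its range is refused whole. "jaw" is the finger opening in m, from 0 to 0.0918, set as the call begins (left out, the last holds). The fingers move at their own pace and stop on an object; the grip force is fixed at half the most. Time passes only in rows, so rows that do not move let the fingers close. It gives the time, the measured TCP pose, the force, the opening and the grip force at its end, in the units of the state.
- bot.get_obs(): the state, without advancing time (a new reading comes with each control period).
- bot.capture(name): name is "scene" or "top"; returns the picture (480x640x3 uint8, blue, green, red); there is no depth.
- bot.camera_params(name): a dict with "fx", "fy", "cx", "cy" (pixels), "R" (3x3) and "t" (3): a world point X has camera coordinates R X + t. Camera axes: x right, y down, z forward; pixel columns grow to the right and rows downward; lengths in mm; the calibration is good to about 2 mm. A picture is of the moment at which its call begins. camera_params takes no time and is no camera call.
- bot.close_job(): hands the job in; it is judged then, once.
Trained networks look in the newest picture that a camera, given by its name, has taken for a name from the list of things; names that differ only in an ending like _2 or _b are one class to them, and where a whole thing is asked for, a point or a joint stands for the part that bears it (a point fixed in the world has none). Each returns a list of dicts, best first, with "confidence" (0 to 1); they miss things now and then, are a little off and sometimes report something else, mostly with a low value. They report only what shows in the picture. A call takes as long as a camera call. They do not tell look-alikes from the thing itself.
- bot.find_in(camera, label): "bbox" ([centre column, centre row, width, height] in pixels, round what is visible of it).
- bot.masks_of(camera, label): "pixels" (480x640 bool, what is visible of it) and "bbox" ([centre column, centre row, width, height] in pixels, round what is visible of it).
The state is a dict: "time": time; "joint_positions": joint angles; "dq": joint speeds; "tau": joint torques, N m; "tool_pos": TCP position; "tcp_rot": TCP orientation; "contact_force": force on the tool from outside, world axes, zero at the start; "moment": the same for the moment, N m; "grip_width": finger opening in mm; "finger_force": force on a finger pad.
Only numpy, scipy, OpenCV 4.12 (cv2) and the standard library are available. Lean on these libraries where they do the work, as an engineer would, in place of code of your own. Each camera call takes 0.05 s, during which the arm holds its last target. There are 200 camera calls.

### The job

Close up the snack drawer using only the fingertips or the outside of the fingers: while the drawer is still pulled out, push its raised clear lid all the way down over the compartments, then push the drawer front until the drawer is fully home. Do it gently, without slamming anything or shoving the drawer hard against its stop, and pinch, lift or carry nothing; the two cups in the drawer must stay upright in their compartments, and everything else on the counter must stay where it stands. Finish with the hand clear.

Things in the scene. Friction and masses are not known exactly. Their poses are not given: they have to be found in the camera images.
- snack_unit: Fixed low walnut unit, 700 wide (y), 136 high. Origin on the work surface below the middle of its carcass face, towards the robot; x points into the unit, z up; yaw within 0.18 rad. Top slab z 118 to 136, front edge at x = -8, back at 280. The wide drawer is in the middle; a narrow shut one on each side has its front at x = -18.
- snack_drawer (a joint): How far the wide drawer is out (m): 0 fully home at its stop, 0.20 end of runners; slides along the unit's -x. Starts 0.115 to 0.15. About 3.5 N friction and 8 N s/m damping, no spring or latch: stays where left; keep pushes under 40 N. 1.0 to 1.8 kg, 250 long, inner floor at z = 32, walls 92 high; two clear dividers along it make three lanes 96 wide.
- drawer_front (a point): Centre of the outer face of the drawer's front, 59 above the work surface; moves with the drawer. The front is a flat panel without handle, 332 wide (y), 18 thick, z 12 to 109. Its outer face is at unit x = -18 mm minus the distance out, so when home it is 10 mm proud of the top slab's edge. Axes as the unit's.
- snack_lid (a joint): Angle of the clear lid (rad): 0 flat and shut over the front part of the drawer, grows as its robot-side edge rises, to 1.5 (nearly upright). Starts 0.70 to 1.35. Friction hinges (0.13 N m) hold it at any angle, so it must be pushed all the way down; 1 to 2 N at the edge. If the drawer is pushed in with the lid up, the lid strikes the top slab.
- lid_hinge (a point): Middle of the lid's hinge line, along the unit's y at the lid's rear edge: 94 above the work surface, 114 behind the outer face of the drawer front; moves with the drawer.
- lid_edge (a point): Middle of the lid's free edge (brass trim), on its outer face (upper when shut; looks back and up when raised); x to the hinge, z out of that face. The lid is clear acrylic, 90 from hinge to free edge, 296 wide, 4 thick, 0.15 kg; shut, its upper face is 98 above the work surface, 11 below the top of the drawer front.
- drawer_cup_a: Purple snack cup, 68 across the rim, 55 high, 30 g, loose and upright in the drawer's lane on the unit's -y side. Origin at the centre of its underside, z up.
- drawer_cup_b: White snack cup, same size, in the drawer's lane on the unit's +y side. Origin at the centre of its underside.
- purple_cup: Purple polypropylene cup, 76 across, 85 high, standing on top of the unit. Origin at the centre of its underside.
- saucer: White porcelain saucer, 140 across, 20 high, on the island in front of the unit, to one side of the drawer. Origin at the centre of its underside.
- canister: Closed steel canister, 90 across, 112 high with its knob, on top of the unit. Origin at the centre of its underside.
- scoop: Aluminium scoop lying on top of the unit, 175 long overall, 29 high; x runs from the handle to the scoop's mouth. Origin under the back of the scoop's bowl.
- nut_jar: Amber glass jar with a brass cap, 72 across, 110 high, on the island in front of the unit, on the other side of the drawer. Origin at the centre of its underside.
Not all that is in view belongs to the job. Of the things that look like the drawer_cup_b, the smaller one is meant. Leave any turquoise look-alike of the drawer_cup_a alone.

How it is judged:
By the outcome, as a careful person would: the job done as asked, in the order asked, and still so for the second after the job is handed in, with the robot touching nothing.
It also fails if it takes over 48 s, if anything falls off the work surface, if the arm or the gripper's body presses on something with over 40 N, if the wrist force passes 120 N, or if a joint passes its speed limit or range.

## Working session

There is one attempt and no reset: what is moved stays moved. The work goes in short steps, Python scripts to look and compute and a tool call to move; the robot and the scene stay as the last step left them, time stands still between calls to the robot, and variables do not carry over. Pictures are saved under pics/ and viewed, at most 10 in all, crops included, and the job is handed in when it is done.

Besides the shell and the picture viewer there is one more tool, called in YAML: its name, and indented under it one key for each argument. jog_arm: Moves the arm, as the interface text tells. Its arguments: {"type":"object","properties":{"dp":{"type":"array"},"twist":{"type":"array"},"jaw":{"type":"number"}},"required":["dp","twist"]}

```bash
ls; mkdir -p pics; python3 - <<'E'
from plant import bot
import cv2,numpy as np
for n in("scene","top"):
    im=bot.capture(n); cv2.imwrite(f"pics/{n}0.png",im)
    p=bot.camera_params(n); print(n,{k:np.round(v,4).tolist() for k,v in p.items()})
    for l in ("drawer_front","snack_lid","drawer_cup_a","snack_unit","saucer","nut_jar"):
        print(l,[(np.round(d["bbox"]).tolist(),round(d["confidence"],2)) for d in bot.find_in(n,l)][:3])
o=bot.get_obs();print(o["time"],o["tool_pos"],o["tcp_rot"],o["contact_force"],o["grip_width"])
E
```

```text
pics
scene {'fx': 451.1487, 'fy': 451.1487, 'cx': 322.5819, 'cy': 240.8997, 'R': [[0.4721, 0.8816, 0.0032], [0.7323, -0.3901, -0.5582], [-0.4909, 0.2659, -0.8297]], 't': [-281.934, -365.6894, 1363.4605]}
drawer_front [([282.0, 244.0, 149.0, 89.0], 0.78)]
snack_lid [([288.0, 241.0, 138.0, 78.0], 0.89)]
drawer_cup_a [([227.0, 230.0, 31.0, 21.0], 0.96), ([330.0, 189.0, 33.0, 40.0], 0.87)]
snack_unit [([326.0, 341.0, 398.0, 278.0], 0.76)]
saucer [([444.0, 164.0, 50.0, 42.0], 0.96)]
nut_jar [([114.0, 285.0, 47.0, 46.0], 0.96), ([246.0, 298.0, 47.0, 56.0], 0.36), ([326.0, 340.0, 397.0, 279.0], 0.19)]
top {'fx': 469.6549, 'fy': 469.6549, 'cx': 319.4772, 'cy': 240.2969, 'R': [[-0.0054, -1.0, 0.0036], [-0.9766, 0.0045, -0.2151], [0.2151, -0.0046, -0.9766]], 't': [21.5502, 616.8662, 1123.4217]}
drawer_front [([354.0, 262.0, 139.0, 61.0], 0.9)]
snack_lid [([356.0, 249.0, 131.0, 23.0], 0.56)]
drawer_cup_a [([395.0, 320.0, 25.0, 26.0], 0.96), ([392.0, 267.0, 29.0, 25.0], 0.88), ([278.0, 322.0, 37.0, 35.0], 0.86)]
snack_unit [([357.0, 203.0, 295.0, 180.0], 0.58), ([353.0, 264.0, 140.0, 59.0], 0.46)]
saucer [([153.0, 302.0, 54.0, 57.0], 0.56)]
nut_jar [([500.0, 312.0, 43.0, 33.0], 0.83), ([393.0, 267.0, 30.0, 28.0], 0.74)]
0.7 [ 148.51863101 -503.57437076  226.7503054 ] [3.14147476e+00 3.96010489e-05 2.86802609e-01] [ 0.08872184 -0.41827583 -0.57851675] 91.67590104017349
```

View pics/scene0.png

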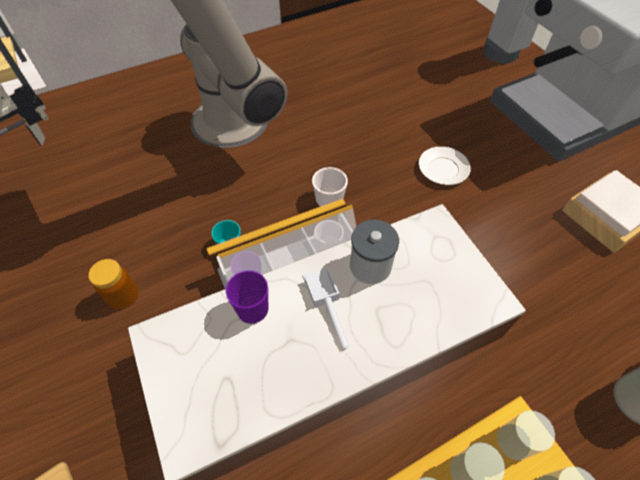

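View pics/top0.png

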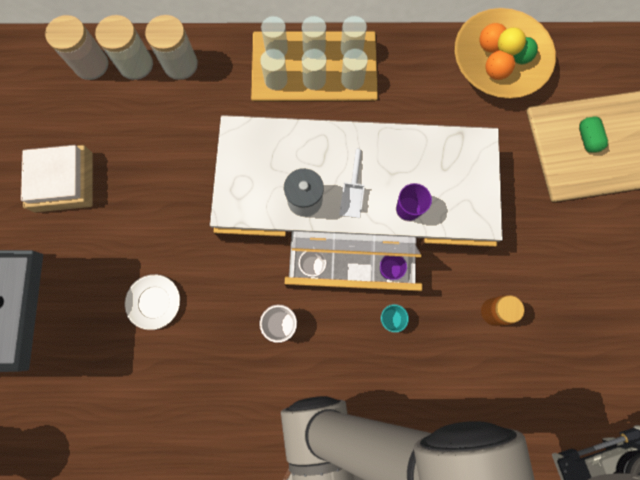

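The scene view shows the lid raised (brass edge from about (210,250) to (345,205)), with the canister and purple cup on the slab. In the top view, the drawer front's upper edge runs (287,282) to (421,288). A white cup at (278,323) and a turquoise cup at (395,318) stand before it, and the lid trim is at about row 250.

```bash
python3 - <<'E'
import cv2
im=cv2.imread("pics/top0.png")[220:300,270:430]; cv2.imwrite("pics/topc.png",cv2.resize(im,None,fx=5,fy=5,interpolation=cv2.INTER_CUBIC))
im=cv2.imread("pics/scene0.png")[180:330,195:395]; cv2.imwrite("pics/scc.png",cv2.resize(im,None,fx=4,fy=4,interpolation=cv2.INTER_CUBIC))
E
```

```text
(no output)
```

View pics/topc.png

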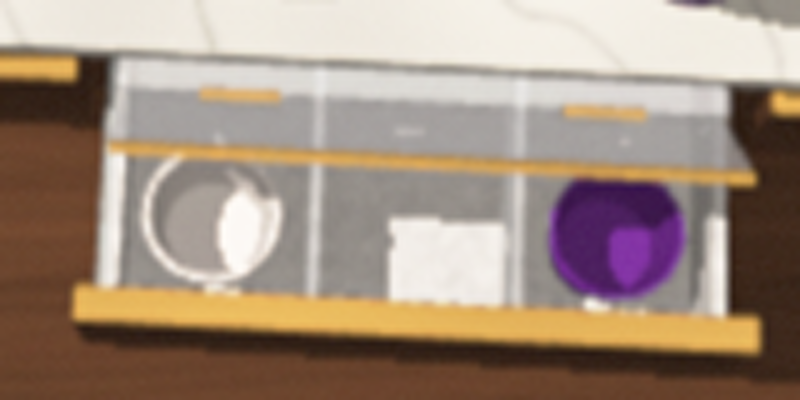

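View pics/scc.png

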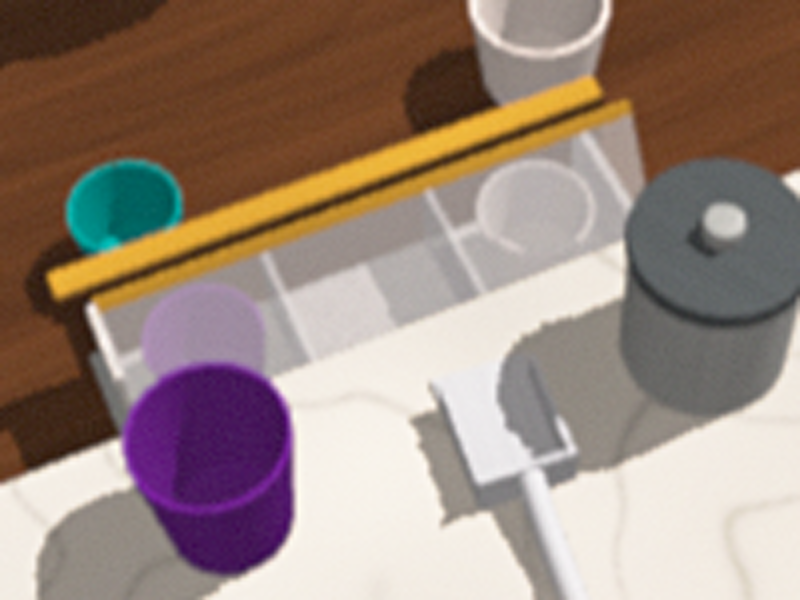

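Both crops show the same edges clearly. In the top crop, the front bar runs (75,283–320) to (760,318–353), and the lid trim runs (108,147) to (755,180). The slab edge is at (0,47) to (800,86). In the scene crop, the trim runs (95,302) to (630,106).

```bash
cat > h.py <<'E'
from plant import bot
import numpy as np
P={n:bot.camera_params(n) for n in("scene","top")}
def proj(n,X):
    p=P[n];c=np.array(p["R"])@X+p["t"];return np.array([p["fx"]*c[0]/c[2]+p["cx"],p["fy"]*c[1]/c[2]+p["cy"]])
def ray(n,uv,z):
    p=P[n];R=np.array(p["R"]);C=-R.T@p["t"];d=R.T@[(uv[0]-p["cx"])/p["fx"],(uv[1]-p["cy"])/p["fy"],1];return C+d*(z-C[2])/d[2]
E
cat > fit.py <<'E'
from h import *
from scipy.optimize import least_squares
T=lambda c,r:(270+c/5-.4,220+r/5-.4); S=lambda c,r:(195+c/4-.4,180+r/4-.4)
def model(q):
    x0,y0,w,d,th=q; c,s=np.cos(w),np.sin(w)
    U=lambda x,y,z:np.array([x0+c*x-s*y,y0+s*x+c*y,z])
    fo=-18-d; hx=fo+114; ex=hx-90*np.cos(th)+0*np.sin(th); ez=94+90*np.sin(th)
    return U,fo,hx,ex,ez
def obs(q):
    U,fo,hx,ex,ez=model(q)
    return [("top",U(fo+18,166,109),T(75,284)),("top",U(fo+18,-166,109),T(760,318)),
    ("top",U(fo,166,109),T(75,318)),("top",U(fo,-166,109),T(760,350)),
    ("top",U(ex,148,ez),T(108,147)),("top",U(ex,-148,ez),T(755,180)),
    ("top",U(-8,350,136),(211.5,229)),("top",U(-8,-350,136),(497.5,240.5)),
    ("scene",U(fo,166,109),S(592,78)),("scene",U(fo,-166,109),S(48,275)),
    ("scene",U(ex,148,ez),S(630,106)),("scene",U(ex,-148,ez),S(97,302)),
    ("scene",U(-8,350,136),(443,206)),("scene",U(-8,-350,136),(130,328))]
f=lambda q:np.concatenate([proj(n,X)-uv for n,X,uv in obs(q)])
r=least_squares(f,[600,-50,0,130,1],loss="soft_l1",x_scale=[10,10,.1,10,.1])
print(np.round(r.x,3));print(np.round(r.fun.reshape(-1,2),1).tolist())
q=r.x;U,fo,hx,ex,ez=model(q)
print("front",U(fo,0,59),"hinge",U(hx,0,94),"edge",U(ex,0,ez),"unit",fo,hx,ex)
def unit(X):
    d=np.array(X)[:2]-q[:2];c,s=np.cos(q[2]),np.sin(q[2]);return np.round([c*d[0]+s*d[1],-s*d[0]+c*d[1]])
for nm,uv,z in [("canister knob",(304,185),248),("cup rim",(413,199),221),("scoop",(354,200),150),("turq rim",(395,316),60),("white rim",(278,322),85)]: 
    X=ray("top",uv,z);print(nm,np.round(X),unit(X))
for nm,uv,z in [("canister knob",(376,236),248),("cup rim",(247,287),221),("scoop",(322,290),150),("turq rim",(226,231),60),("white rim",(330,183),85)]: 
    X=ray("scene",uv,z);print(nm,np.round(X),unit(X))
E
python3 fit.py
```

```text
[ 6.29118e+02 -6.74590e+01 -5.40000e-02  1.17605e+02  1.08100e+00]
[[-0.7, -0.5], [0.5, -0.6], [-1.2, 0.1], [0.5, 0.5], [0.1, 0.1], [-0.2, -0.3], [-2.0, -3.7], [4.2, -1.2], [0.9, -0.8], [-0.6, 0.2], [0.1, -0.6], [-0.2, 0.1], [-0.2, -2.2], [-2.1, -0.6]]
front [493.70873719 -60.1725905   59.        ] hinge [607.54403873 -66.29828427  94.        ] edge [565.23339073 -64.02146794 173.40166984] unit -135.6052918310781 -21.60529183107809 -63.977155450136955
canister knob [702.  53. 248.] [ 66. 124.]
cup rim [ 677. -191.  221.] [  54. -121.]
scoop [697. -65. 150.] [68.  7.]
turq rim [ 427. -167.   60.] [-197. -110.]
white rim [412. 119.  85.] [-226.  175.]
canister knob [704.  53. 248.] [ 69. 124.]
cup rim [ 676. -194.  221.] [  53. -124.]
scoop [710. -62. 150.] [81.  9.]
turq rim [ 425. -166.   60.] [-198. -109.]
white rim [428. 111.  85.] [-210.  167.]
```

jog_arm:
  dp:
    - [0,0,-0.037]
    - [0,0,-0.036]
    - [0.03,-0.033,0]
    - [0.03,-0.033,0]
    - [0.03,-0.033,0]
    - [0.03,-0.033,0]
    - [0.03,-0.033,0]
    - [0.03,-0.033,0]
    - [0.03,-0.033,0]
    - [0.03,-0.033,0]
  twist: [9.8,9.7,0,0,0,0,0,0,0,0]
  jaw: 0

```text
time: 1.95
tool_pos: [403.2, -251.6, 299.9]
tcp_rot: [3.141, -0.0, -0.054]
contact_force: [0.1, -0.3, -0.1]
grip_width: 0.7
finger_force: 0.0
```

jog_arm:
  dp:
    - [0.03,-0.033,0]
    - [0.03,-0.033,0]
    - [0.03,-0.033,0]
    - [0.03,-0.033,0]
    - [0.03,-0.033,0]
    - [0.03,-0.033,0]
    - [0,0,0]
    - [0,0,0]
  twist: [0,0,0,0,0,0,0,0]

```text
time: 2.95
tool_pos: [592.3, -65.0, 299.5]
tcp_rot: [3.141, 0.001, -0.053]
contact_force: [-0.4, -0.2, -0.6]
grip_width: 0.5
finger_force: 0.0
```

jog_arm:
  dp:
    - [0.005,0,0.03]
    - [0,0,0.03]
    - [0,0,0.025]
    - [0,0,0.02]
    - [0,0,0.01]
    - [0,0,0.01]
    - [0,0,0.008]
    - [0,0,0]
  twist: [0,0,0,0,0,0,0,0]

```text
time: 3.95
tool_pos: [597.4, -65.0, 166.4]
tcp_rot: [3.142, 0.001, -0.054]
contact_force: [0.0, 1.1, -0.3]
grip_width: 0.1
finger_force: 0.0
```

```bash
python3 - <<'E'
from plant import bot
import cv2,numpy as np
a=bot.capture("top")[190:310,260:450];b=bot.capture("scene")[120:330,170:430]
cv2.imwrite("pics/c1.png",np.hstack([cv2.resize(a,(400,253)),cv2.resize(b,(400,323))[:253]]) )
cv2.imwrite("pics/c1.png",np.vstack([cv2.resize(a,(475,300)),cv2.resize(b,(475,300))]))
E
```

```text
(no output)
```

View pics/c1.png

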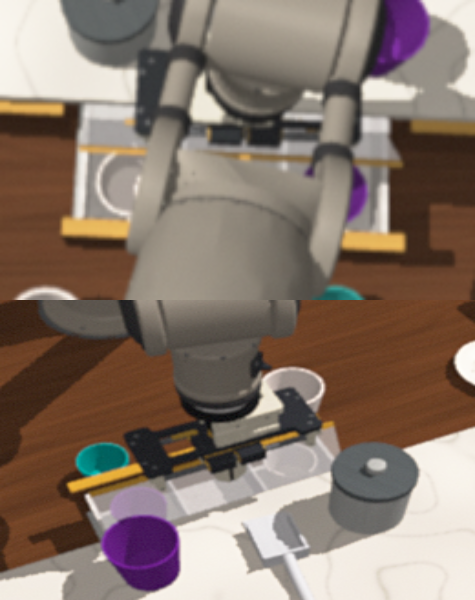

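The picture shows the closed fingertips behind the lid trim and ahead of the slab, clear of the canister and cup. The next move follows the lid's arc.

jog_arm:
  dp:
    - [-0.0053,0,0.0018]
    - [-0.0053,0,0.0019]
    - [-0.005,0,0.0026]
    - [-0.0049,0,0.0028]
    - [-0.0046,0,0.0033]
    - [-0.0045,0,0.0034]
    - [-0.004,0,0.0039]
    - [-0.0039,0,0.0041]
  twist: [0,0,0,0,0,0,0,0]

```text
time: 5.05
tool_pos: [559.8, -63.0, 142.6]
tcp_rot: [3.142, 0.0, -0.054]
contact_force: [0.7, -0.2, 1.4]
grip_width: 0.7
finger_force: 0.6
```

jog_arm:
  dp:
    - [-0.0034,0,0.0045]
    - [-0.0032,0,0.0046]
    - [-0.0027,0,0.005]
    - [-0.0025,0,0.005]
    - [-0.0019,0,0.0053]
    - [-0.0017,0,0.0054]
    - [-0.001,0,0.0055]
    - [-0.0005,0,0.003]
  twist: [0,0,0,0,0,0,0,0]

```text
time: 6.05
tool_pos: [543.2, -62.0, 104.1]
tcp_rot: [-3.142, 0.0, -0.054]
contact_force: [-0.1, 0.1, 1.7]
grip_width: 0.4
finger_force: 0.5
```

jog_arm:
  dp:
    - [-0.0003,0,0.002]
    - [0,0,0.0015]
    - [0,0,0.001]
    - [0,0,0.001]
    - [0,0,0.0005]
    - [0,0,0]
  twist: [0,0,0,0,0,0]

```text
time: 6.8
tool_pos: [543.1, -62.1, 98.6]
tcp_rot: [3.142, -0.0, -0.054]
contact_force: [-0.1, -0.2, -0.0]
grip_width: 0.7
finger_force: 0.0
```

jog_arm:
  dp:
    - [0,0,0.0005]
    - [0,0,0.0005]
    - [0,0,0]
  twist: [0,0,0]

```text
time: 7.18
tool_pos: [543.2, -62.1, 98.2]
tcp_rot: [3.141, -0.001, -0.054]
contact_force: [-2.0, 1.1, 6.3]
grip_width: 0.7
finger_force: 2.8
```

jog_arm:
  dp:
    - [0,0,0.0005]
    - [0,0,0]
  twist: [0,0]

```text
time: 7.42
tool_pos: [543.2, -62.1, 98.2]
tcp_rot: [3.141, -0.001, -0.053]
contact_force: [-3.1, 0.7, 9.5]
grip_width: 0.8
finger_force: 4.5
```

jog_arm:
  dp:
    - [0,0,-0.005]
    - [0,0,-0.02]
    - [0,0,-0.02]
    - [-0.03,0,0]
    - [-0.03,0,0]
    - [-0.026,0,0]
    - [0,0,0.02]
    - [0,0,0.02]
    - [0,0,0.015]
    - [0,0,0]
  twist: [0,0,0,0,0,0,0,0,0,0]

```text
time: 8.68
tool_pos: [456.5, -57.3, 86.3]
tcp_rot: [-3.141, 0.002, -0.053]
contact_force: [-0.0, 0.1, 0.9]
grip_width: 0.6
finger_force: 0.0
```

```bash
python3 - <<'E'
from plant import bot
import cv2,numpy as np
a=bot.capture("top")[190:350,240:450];b=bot.capture("scene")[120:330,170:430]
cv2.imwrite("pics/c2.png",np.vstack([cv2.resize(a,(400,300)),cv2.resize(b,(400,300))]))
print(bot.get_obs()["tool_pos"])
E
```

```text
[457.47467689 -57.55080808  87.49332478]
```

View pics/c2.png

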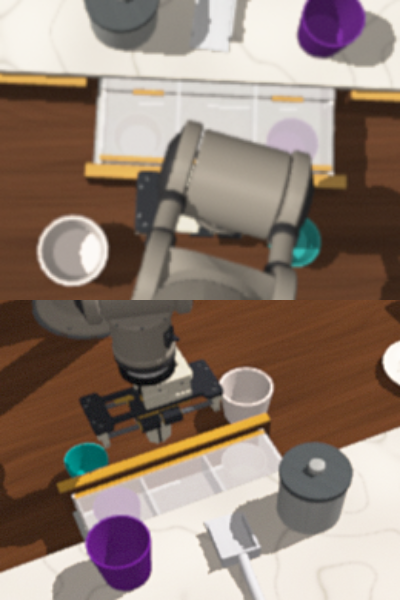

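The lid lies flat over the compartments. The fingers are in front of the drawer front, between the two loose cups and touching neither.

jog_arm:
  dp:
    - [0.01,0,0.001]
    - [0.008,0,0]
    - [0.004,0,0]
    - [0.003,0,0]
    - [0.003,0,0]
    - [0.003,0,0]
    - [0.003,0,0]
    - [0.003,0,0]
  twist: [0,0,0,0,0,0,0,0]

```text
time: 9.78
tool_pos: [494.0, -59.4, 86.0]
tcp_rot: [-3.142, 0.001, -0.054]
contact_force: [-4.0, -0.2, 0.7]
grip_width: 0.6
finger_force: 1.8
```

jog_arm:
  dp:
    - [0.004,0,0]
    - [0.005,0,0]
    - [0.005,0,0]
    - [0.005,0,0]
    - [0.005,0,0]
    - [0.005,0,0]
    - [0.005,0,0]
    - [0.005,0,0]
    - [0.005,0,0]
    - [0.005,0,0]
  twist: [0,0,0,0,0,0,0,0,0,0]

```text
time: 11.02
tool_pos: [543.3, -62.1, 86.0]
tcp_rot: [3.142, 0.0, -0.054]
contact_force: [-3.8, 0.7, -1.2]
grip_width: 0.2
finger_force: 1.9
```

jog_arm:
  dp:
    - [0.005,0,0]
    - [0.005,0,0]
    - [0.005,0,0]
    - [0.005,0,0]
    - [0.005,0,0]
    - [0.004,0,0]
    - [0.004,0,0]
    - [0.003,0,0]
    - [0.003,0,0]
    - [0.002,0,0]
  twist: [0,0,0,0,0,0,0,0,0,0]

```text
time: 12.28
tool_pos: [584.2, -64.3, 86.1]
tcp_rot: [3.141, -0.0, -0.054]
contact_force: [-3.3, 0.6, -3.4]
grip_width: 0.5
finger_force: 1.8
```

jog_arm:
  dp:
    - [0.002,0,0]
    - [0.002,0,0]
    - [0.002,0,0]
    - [0.002,0,0]
    - [0.0015,0,0]
    - [0.001,0,0]
    - [0.001,0,0]
    - [0.001,0,0]
  twist: [0,0,0,0,0,0,0,0]

```text
time: 13.28
tool_pos: [596.5, -65.0, 86.1]
tcp_rot: [3.141, -0.0, -0.054]
contact_force: [-3.9, 0.2, -2.0]
grip_width: 0.6
finger_force: 1.8
```

jog_arm:
  dp:
    - [0.001,0,0]
    - [0.0007,0,0]
    - [0.0005,0,0]
  twist: [0,0,0]

```text
time: 13.65
tool_pos: [598.7, -65.1, 86.1]
tcp_rot: [3.141, -0.0, -0.054]
contact_force: [-4.3, 0.0, -2.3]
grip_width: 0.3
finger_force: 1.8
```

jog_arm:
  dp:
    - [0.0007,0,0]
    - [0.0007,0,0]
    - [0.0006,0,0]
  twist: [0,0,0]

```text
time: 14.02
tool_pos: [599.4, -65.1, 86.1]
tcp_rot: [3.142, 0.003, -0.053]
contact_force: [-9.9, -0.1, 2.9]
grip_width: 0.7
finger_force: 4.9
```

jog_arm:
  dp:
    - [0.0005,0,0]
    - [0.0005,0,0]
  twist: [0,0]

```text
time: 14.28
tool_pos: [599.4, -65.1, 86.2]
tcp_rot: [-3.142, 0.005, -0.053]
contact_force: [-13.2, -0.1, 5.2]
grip_width: 0.4
finger_force: 6.6
```

jog_arm:
  dp:
    - [0.0005,0,0]
    - [0.0005,0,0]
  twist: [0,0]

```text
time: 14.52
tool_pos: [599.4, -65.1, 86.2]
tcp_rot: [-3.142, 0.007, -0.053]
contact_force: [-17.0, -0.0, 8.0]
grip_width: 0.4
finger_force: 8.5
```

The drawer has stopped while the force rises smoothly, so it is at its stop. Backing off now.

jog_arm:
  dp:
    - [-0.004,0,0]
    - [-0.015,0,0]
    - [-0.03,0,0]
    - [-0.03,0,-0.01]
    - [-0.02,0,-0.04]
    - [-0.02,0,-0.05]
    - [-0.02,0,-0.05]
    - [-0.02,0,-0.04]
    - [-0.02,0,0]
    - [0,0,0]
  twist: [0,0,0,0,0,0,0,0,0,0]

```text
time: 15.78
tool_pos: [424.4, -55.8, 277.5]
tcp_rot: [3.141, -0.005, -0.054]
contact_force: [0.0, 0.3, 0.6]
grip_width: 0.5
finger_force: 0.0
```

```bash
python3 - <<'E'
from plant import bot
import cv2,numpy as np
a=bot.capture("top")[150:390,120:540];b=bot.capture("scene")[120:370,90:490]
cv2.imwrite("pics/c3.png",np.vstack([cv2.resize(a,(525,300)),cv2.resize(b,(525,300))]))
E
```

```text
(no output)
```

View pics/c3.png

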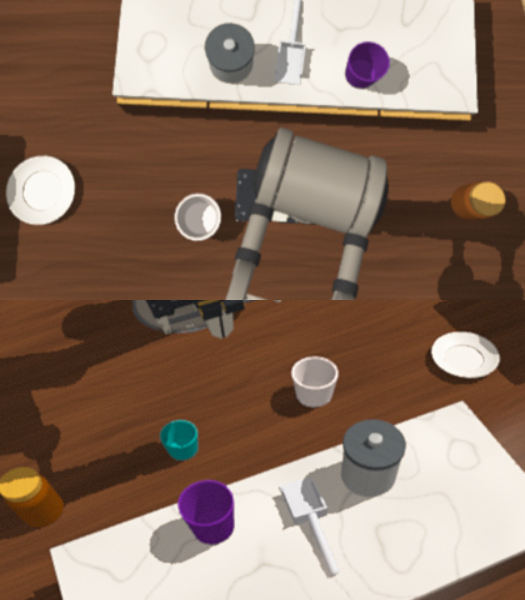

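The drawer front is flush with the two shut side drawers at about row 105 of the upper view. Every other object stands where it was, and the hand is clear.

```bash
python3 -c "
from plant import bot
print(bot.close_job())"
```

```text
the job is handed in; nothing more can be done
None
```

The lid was pushed down flat, then the drawer was eased home to its stop (highest force read about 19 N), and the job was handed in with the hand clear and the objects on the counter where they stood; the two cups inside could not be seen once the drawer was shut.

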